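# Record the tip gap of sprung tweezers

### The job

On the recorder console, press the round key, then the square key, then the long key, one at a time and each fully down. Then lift the sprung tweezers by their finger pads out of the stand, hold them level with their tips centred 2 to 7 cm above the black window of the reading pod, touching nothing else, and squeeze until the left tip points straight at the index fin on the cross bar. Keep that gap steady for at least two seconds and finish while still holding it there: do not let go or put them down; leave the bottle, flask and vial tray alone.

Things in the scene. Friction and masses are not known exactly. Their poses are not given: they have to be found in the camera images.
- console: white recorder console fixed to the bench, 150 (its x) x 210 (its y) mm, keypad deck 40 mm high; its far (+x) 40 mm carries a display ridge 70 mm high. Origin: centre of its underside. Three grey spring keys stand in a row along its y, 30 mm to the -x side of its centre, 55 mm apart; which key stands in which of the three places varies
- key_round (a joint): travel of the round key, m: 0 up, 0.006 fully down; begins to move at about 2 N, fully down at 5 N, springs back up. It counts as pressed beyond 0.004
- key_round_top (a point): centre of the top face of the round key (24 mm across, a plain grey flat cap, standing 13 mm proud of its black 50 x 34 mm bezel, top 56 mm above the bench)
- key_square (a joint): travel of the square key, m: 0 up, 0.006 fully down; begins to move at about 2 N, fully down at 5 N, springs back up. It counts as pressed beyond 0.004
- key_square_top (a point): centre of the top face of the square key (24 x 24 mm, a plain grey flat cap, standing 13 mm proud of its black 50 x 34 mm bezel, top 56 mm above the bench)
- key_long (a joint): travel of the long key, m: 0 up, 0.006 fully down; begins to move at about 2 N, fully down at 5 N, springs back up. It counts as pressed beyond 0.004
- key_long_top (a point): centre of the top face of the long key (44 x 13 mm, long side along the console's x, so front to back, a plain grey flat cap, standing 13 mm proud of its black 50 x 34 mm bezel, top 56 mm above the bench)
- stand: black stand fixed to the bench: base plate 210 (its x) x 80 x 8 mm, two posts 45 mm high, 14 mm thick, 40 mm wide at x = -74 and +70 mm, with low cheeks to 51 mm. Origin: centre of its underside, x towards the tweezers' tips. The tweezers lie loose on the posts and lift straight up; between the posts there is room for fingers above the base plate
- tweezers_grip (a point): midway between the two finger pads of the loose steel sprung tweezers (210 mm long, 24 mm high, about 92 g), 16 mm above their underside, near their centre of mass; x to the tips, y to the left leg, z up. The pads are upright blocks 30 mm long, 16 mm high, squeezed together along y: 48 mm over the pads when open, less by 200 mm x leg angle (rad). Legs are hinged at the heel 100 mm behind
- leg_left (a joint): closing angle of the left leg, rad: 0 sprung open (tips 56 mm apart, centre to centre), 0.12 closed (tips 12 mm apart); the right leg mirrors it. A tip lies 6 mm + 185 mm x sin(0.12 - angle) from the centre line. Spring: 3.5 N on each pad to start moving, 6.5 N half-way, 9.5 N closed
- tip_left (a point): the end of the left leg (+y side of the tweezers), at mid-height of its 3 mm thick tip, 84 mm ahead of tweezers_grip
- tip_right (a point): the end of the right leg (-y side), mirror image of tip_left
- tip_mid (a point): point midway between the two tips, fixed to the tweezers' flat spine (10 mm wide, 7 mm high, under the legs, from the heel to a cross bar 64 mm wide under the tips); 84 mm ahead of tweezers_grip along x, same height
- mark (a point): index mark: upright black fin, 3 mm thick (along y), on a rider clamped tight on the cross bar just ahead of the left tip, 12 to 22 mm left of the centre line, different each time. Point: middle of its near face, at tip height; axes as the tweezers'. The gap is right when the left tip points straight at the fin (same y); the right tip has no mark, it follows
- pod: low white reading pod fixed to the bench, 80 x 80 x 30 mm, with a round black window 50 mm in diameter and 2 mm thick on top. Origin: centre of its underside
- window (a point): centre of the window's top face, 32 mm above the bench; z up
- reagent_bottle: bystander: amber capped bottle, 66 mm diameter, 130 mm high; origin: centre of its underside
- flask: bystander: conical glass flask, 76 mm diameter, 110 mm high; origin: centre of its underside
- vial_tray: bystander: white tray 60 x 120 x 30 mm with eight vials, 52 mm high in all; origin: centre of its underside
Things that resemble listed ones, but are neither listed nor needed, are in the scene too. What is meant by the part that bears tweezers_grip is not green or turquoise, and is the larger of those in its own colour.

How it is judged (in metres and radians):
On the way, in this order (a step that is already met when the one before it is completed fails the run):
1. the round key is pressed down, the others up (value of joint key_round above 0.004 m and value of joint each of key_square, key_long below 0.002 m), for 0.05 s.
2. the square key is pressed down, the others up (value of joint key_square above 0.004 m and value of joint each of key_round, key_long below 0.002 m), for 0.05 s.
3. the long key is pressed down, the others up (value of joint key_long above 0.004 m and value of joint each of key_round, key_square below 0.002 m), for 0.05 s.
4. the tweezers are lifted clear of the stand (height (world z) of tweezers_grip above 0.08 m and contact force between tweezers and stand below 0.05 N and contact force between tweezers and the fingers above 1 N), for 0.2 s.
5. the tweezers are held over the window at the marked gap for two seconds (y of tip_left in the frame of mark between -0.002 and 0.002 m and horizontal distance between tip_mid and window below 0.02 m and z of tip_mid in the frame of window between 0.02 and 0.07 m and angle between tip_mid's own z axis and vertical below 0.3 rad and velocity of joint leg_left between -0.05 and 0.05 rad/s and contact force between tweezers and the fingers above 1 N and contact force between tweezers and stand below 0.05 N and contact force between tweezers and pod below 0.05 N and contact force between tweezers and console below 0.05 N and contact force between tweezers and reagent_bottle below 0.05 N and contact force between tweezers and flask below 0.05 N and contact force between tweezers and vial_tray below 0.05 N), for 2 s.
At the end, for the whole second after the job is handed in: the tweezers are still held in the fingers, touching nothing else, within 0.3 rad of level, the point between the tips within 20 mm sideways of the window's centre and 20 to 70 mm above it, the left tip within 2 mm of the index fin's middle (across the tweezers), the legs at rest (all of step 5); the arm keeps its last pose, push and grip.
It fails at once if the bottle is pushed or knocked over (distance of reagent_bottle from where it was at the start of the episode above 0.02 m or angle between reagent_bottle's own z axis and vertical above 0.3 rad).
It fails at once if the flask is pushed or knocked over (distance of flask from where it was at the start of the episode above 0.02 m or angle between flask's own z axis and vertical above 0.3 rad).
It fails at once if the vial tray is pushed or knocked over (distance of vial_tray from where it was at the start of the episode above 0.02 m or angle between vial_tray's own z axis and vertical above 0.3 rad).
It fails at once if two keys are down at once (value of joint each of key_round, key_square above 0.004 m or value of joint each of key_round, key_long above 0.004 m or value of joint each of key_square, key_long above 0.004 m).
It also fails if it takes over 56 s, if anything falls off the work surface, if the arm or the gripper's body presses on something with over 40 N, if the wrist force passes 120 N, or if a joint passes its speed limit or range.

### The arm

A 6-joint arm with a two-finger parallel gripper is mounted at the origin on the work surface. World frame = base frame: x ahead of the robot, y to its left, z up, the work surface at z = 0. Lengths are in mm, angles in rad, forces in N, time in s.
With the tool pointing down it reaches from about 325 to 750 mm from the base axis. Payload 7.6 kg.
Tool frame: the origin (TCP) lies at the very end of the fingers, on their centre line; the grasp point (between the pads) lies 19 mm behind it (bot.grasp_offset is the z of the grasp point in the tool frame, in mm); z points along the fingers, y is the direction in which the jaws open and shut (so a half turn about z gives the same grasp; the last joint's range is limited). The gripper opens to 85 mm and grips with 20 to 120 N. Pads are 22 mm wide; open, the fingers measure 114 mm over their backs; the gripper's body (76 mm by 85 mm) begins 54 mm behind the grasp point. The pads swing forward as they close: fully open they stand 13 mm farther back than shut.
Start: joints at [-1.331, 0.052, 1.401, -0, 1.689, -0.07], TCP at [160.08, -500.02, 231.323] pointing down, gripper open.
Joint ranges: [-2.9, 2.9], [-0.91, 2.17], [0.12, 2.37], [-1.06, 4.2], [0.26, 2.73], [-2.93, 2.93]. Speed limits (rad/s): [2.57, 2.57, 3.01, 3.14, 3.14, 3.14].

### API

Orientations are given as [roll, pitch, yaw] about the fixed x, y, z axes, in that order (R = Rz(yaw) Ry(pitch) Rx(roll)).
In Python, from plant import bot gives the robot as it stands.
- The arm moves only by the shell command python3 -m handwheel 'ROWS' [OPENING]. ROWS is JSON, a list that holds one entry, the list of rows, each a list of 6 numbers: the shift along the world's x, y, z in m, then the turn, a rotation vector about the world's x, y, z in degrees. A call has exactly 8 rows; each row shifts and turns the commanded pose from where the row before left it; what a row does not reach is not made up. A row lasts 1/8 s, in which the tool goes at most 62.5 mm and 10.7 degrees, less where a joint would pass 70% of its speed; a pose out of reach is approached as far as the arm can. A call with a gripper value outside its range is refused whole. OPENING is the opening, from 0 (shut) to 1 (fully open), set as the call begins (- or left out, the last holds). The fingers move at their own pace and stop on an object; the grip force is fixed at half the most. Time passes only in rows, so rows that do not move let the fingers close, or fill a call up. It gives the time, the measured TCP pose, the force and the opening at its end, in the units of the state.
- bot.get_state(): the state, without advancing time (a new reading comes with each control period).
- bot.grab_frame(name): name is "scene" or "top" or "wrist"; returns the picture (420x560x3 uint8, red, green, blue); there is no depth.
- bot.camera_info(name): a dict with "fov_y" (degrees; the focal length in pixels is half the picture's height over the tangent of half this angle, whatever the lens; pixels are square), "cx", "cy" (the principal point, pixels), "R" (3x3) and "t" (3): a world point X has camera coordinates R X + t. Camera axes: x right, y down, z forward; pixel columns grow to the right and rows downward; lengths in mm; the calibration is good to about 2 mm. A picture is of the moment at which its call begins: read the wrist's pose just before it. camera_info takes no time and is no camera call; for the wrist camera it gives the pose at the moment of the call.
- bot.finish_job(): hands the job in, once; it reports no verdict.
The state is a dict: "clock": time; "qpos": joint angles; "joint_velocities": joint speeds; "tau": joint torques, N m; "tool_pos": TCP position; "tcp_rot": TCP orientation; "ft_force": force on the tool from outside, world axes, zero at the start; "torque": the same for the moment, N m; "gripper_width": finger opening in mm.
Only numpy, scipy, OpenCV 4.12 (cv2) and the standard library are available. Lean on these libraries where they do the work, as an engineer would, in place of code of your own. Each camera call takes 0.05 s, during which the arm holds its last target.

## Working session

There is one attempt and no reset: what is moved stays moved. The work goes in short steps, Python scripts to look and compute and a shell command to move; the robot and the scene stay as the last step left them, time stands still between calls to the robot, and variables do not carry over. Pictures are saved under pics/ and viewed, and the job is handed in when it is done.

```bash
ls; mkdir -p pics; python3 - <<'E'
from plant import bot
import cv2
print(bot.get_state())
for n in ["scene","top","wrist"]:
    print(n,bot.camera_info(n))
    cv2.imwrite(f"pics/{n}0.png",bot.grab_frame(n)[:,:,::-1])
E
```

```text
pics
{'clock': 0.0, 'qpos': array([-1.33127899e+00,  5.28479639e-02,  1.40173103e+00,  1.30701033e-06,
        1.68864987e+00, -7.03024930e-02]), 'joint_velocities': array([ 5.85425355e-04,  8.76000849e-05, -1.15216407e-03, -3.92193622e-04,
       -4.51853052e-04,  9.98369649e-04]), 'tau': array([ 1.39839599e-04, -3.81669581e+01, -3.60187733e+01, -3.12199563e-05,
        6.25042841e-03,  6.21669543e-06]), 'tool_pos': array([ 160.01151686, -499.68956039,  230.46340763]), 'tcp_rot': array([-3.13996057e+00, -1.16230071e-04,  3.09819889e-01]), 'ft_force': array([ 0.24583857,  0.17859532, -0.38685915]), 'torque': array([-0.04549529, -0.00941664, -0.04359309]), 'gripper_width': 85.44208603508318}
scene {'fov_y': 48.139933522955225, 'cx': 272.9398413900424, 'cy': 212.76623002040213, 'R': array([[ 0.27183707,  0.96223439,  0.01447704],
       [ 0.68839499, -0.18391957, -0.7016309 ],
       [-0.67247078,  0.20069521, -0.71239349]]), 't': array([-182.41945445, -281.52774352, 1384.1176245 ])}
top {'fov_y': 42.42132336619964, 'cx': 282.1211150326584, 'cy': 212.4639011673087, 'R': array([[-1.78409954e-02, -9.99840776e-01,  3.49866115e-04],
       [-9.84960857e-01,  1.75153334e-02, -1.71887530e-01],
       [ 1.71854033e-01, -3.41124906e-03, -9.85116518e-01]]), 't': array([  84.02381495,  500.34692925, 1518.33789548])}
wrist {'fov_y': 60.84366610998479, 'cx': 280.53868085687816, 'cy': 206.38080351671695, 'R': array([[ 3.04713508e-01, -9.52443796e-01, -7.03319343e-04],
       [-9.09559202e-01, -2.91212450e-01,  2.96474900e-01],
       [-2.82580494e-01, -8.97001961e-02, -9.55040386e-01]]), 't': array([-523.57996167,  -36.87934367,  379.04074277])}
```

View pics/scene0.png

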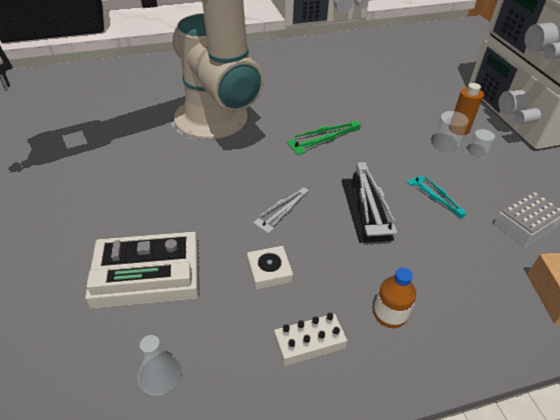

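View pics/top0.png

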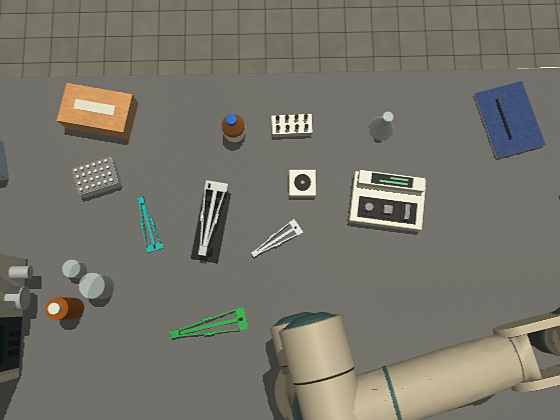

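View pics/wrist0.png

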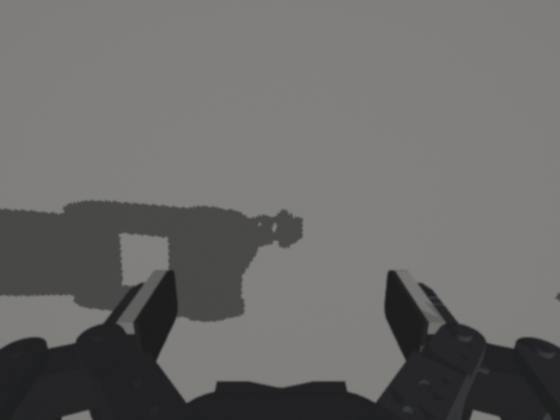

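Candidates for the tweezers in the top view: grey in the black stand (210,215), small grey loose (277,240), green (210,325), turquoise (150,225). By the description it is the larger grey pair, the one in the stand. I'll check it in crops.

```bash
python3 - <<'E'
import cv2
t=cv2.imread("pics/top0.png")
cv2.imwrite("pics/c_stand.png",cv2.resize(t[172:272,180:310],None,fx=6,fy=6,interpolation=cv2.INTER_CUBIC))
cv2.imwrite("pics/c_cons.png",cv2.resize(t[160:240,280:430],None,fx=5.3333,fy=5.3333,interpolation=cv2.INTER_CUBIC))
E
```

```text
(no output)
```

View pics/c_stand.png

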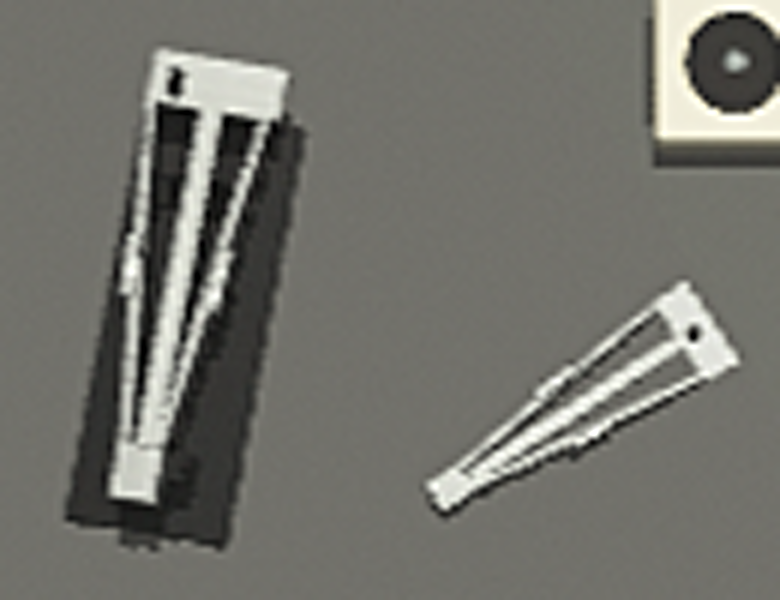

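View pics/c_cons.png

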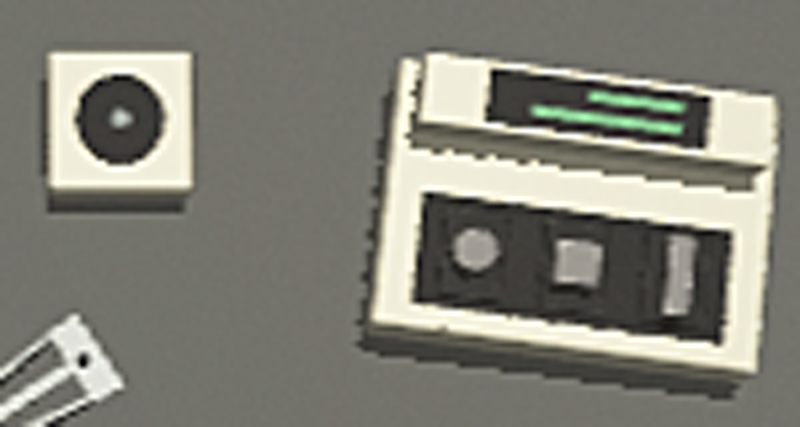

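The crop confirms the grey tweezers in the stand are the larger grey pair: pads at crop (132,272) and (216,280), heel (133,472), bar (222,82), black fin at (177,82). Keys, left to right in the image: round (477,249), square (577,261), long (679,274). Window at (120,118).

```bash
cat > h.py <<'E'
import numpy as np, math
from plant import bot
def ray(name,px,info=None):
    i=info or bot.camera_info(name); f=210/math.tan(math.radians(i['fov_y'])/2)
    d=i['R'].T@np.array([(px[0]-i['cx'])/f,(px[1]-i['cy'])/f,1.]); c=-i['R'].T@i['t']
    return c,d
def onz(name,px,z,info=None):
    c,d=ray(name,px,info); return c+d*(z-c[2])/d[2]
def proj(name,X,info=None):
    i=info or bot.camera_info(name); f=210/math.tan(math.radians(i['fov_y'])/2)
    p=i['R']@np.array(X,float)+i['t']; return f*p[0]/p[2]+i['cx'],f*p[1]/p[2]+i['cy']
E
python3 - <<'E'
from h import *
np.set_printoptions(precision=1,suppress=True)
def P(n,c,o,s,z):
    px=[(c[0]+.5)/s-.5+o[0],(c[1]+.5)/s-.5+o[1]]
    X=onz("top",px,z); print(n,px,X,"scene:",proj("scene",X)); return X
k=(280,160);S=5.3333
r=P("round",(477,249),k,S,56);q=P("sq",(577,261),k,S,56);l=P("long",(679,274),k,S,56)
print(np.linalg.norm(r-q),np.linalg.norm(l-q),math.degrees(math.atan2(*( (r-l)[[0,1]]*[-1,1]))))
P("win",(120,118),k,S,32)
s=(180,172)
a=P("padL",(132,272),s,6,69);b=P("padR",(216,280),s,6,69);print((a+b)/2)
h=P("heel",(133,472),s,6,65); t=P("bar",(222,82),s,6,52)
d=t-h;print(np.linalg.norm(d),math.degrees(math.atan2(d[1],d[0])))
P("bottle base",((233-.0),140),(0,0),1,0)
P("flask",(381,130),(0,0),1,0);P("tray",(292,125),(0,0),1,40)
E
```

```text
round [369.0318095738098, 206.2815423846399] [ 513.1 -174.4   56. ] scene: (np.float64(170.57306305515567), np.float64(244.20765273392806))
sq [387.78192676204225, 208.53155644722779] [ 505.6 -227.8   56. ] scene: (np.float64(143.74696558386543), np.float64(246.6783011524325))
long [406.90704629403933, 210.969071681698] [ 497.5 -282.2   56. ] scene: (np.float64(116.09773355557806), np.float64(249.07135009865053))
53.95976421328248 54.99521602863093 -8.217778743505294
win [302.09389121182005, 181.71888886805542] [594.3  14.8  32. ] scene: (np.float64(269.9333184486957), np.float64(262.6860901490837))
padL [201.58333333333334, 216.91666666666666] [488.5 303.6  69. ] scene: (np.float64(380.1921127674221), np.float64(190.97625836988018))
padR [215.58333333333334, 218.25] [484.  263.9  69. ] scene: (np.float64(363.25017330857366), np.float64(192.72311261416814))
[486.3 283.8  69. ]
heel [201.75, 250.25] [394.2 303.   65. ] scene: (np.float64(363.02716480807374), np.float64(166.52502221301523))
bar [216.58333333333334, 185.25] [583.6 263.4  52. ] scene: (np.float64(380.4626847399725), np.float64(229.22770158098095))
193.91277045844146 -11.803064938550143
bottle base [233.0, 140.0] [735.4 220.2   0. ] scene: (np.float64(388.41318371257296), np.float64(305.5239313672244))
flask [381.0, 130.0] [ 759.1 -231.     0. ] scene: (np.float64(160.2340989353125), np.float64(373.8840029372344))
tray [292.0, 125.0] [766.  41.  40.] scene: (np.float64(309.398775203423), np.float64(329.1948871937868))
```

```bash
python3 - <<'E'
import cv2
t=cv2.imread("pics/scene0.png")
cv2.imwrite("pics/s_stand.png",cv2.resize(t[150:300,240:440],None,fx=4,fy=4,interpolation=cv2.INTER_CUBIC))
cv2.imwrite("pics/s_cons.png",cv2.resize(t[220:310,80:210],None,fx=6,fy=6,interpolation=cv2.INTER_CUBIC))
E
```

```text
(no output)
```

View pics/s_stand.png

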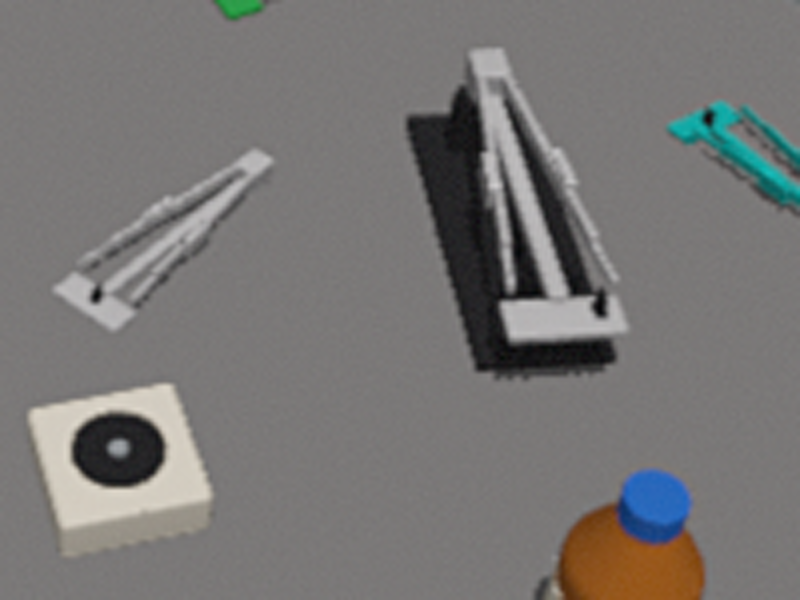

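View pics/s_cons.png

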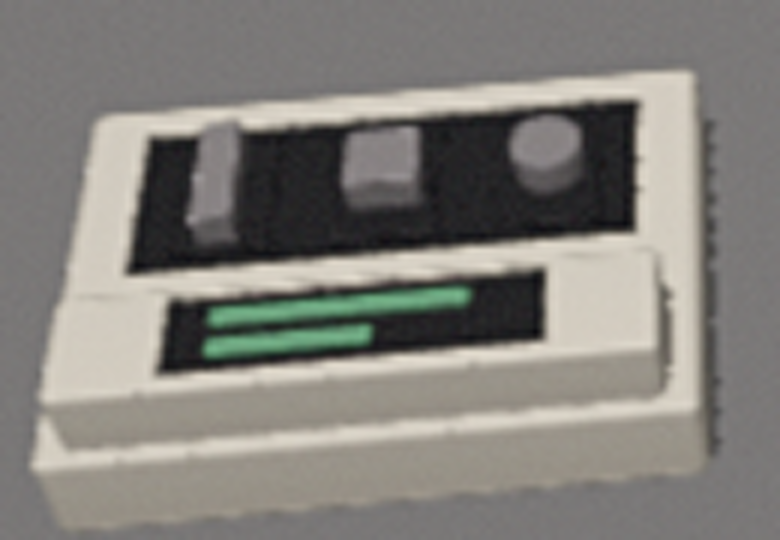

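Keys agree between the two cameras within about 1 px. Moving towards the round key, closing the fingers on the way.

```bash
python3 -m handwheel '[[[0.044,0.04,-0.012,0,0,-3.25],[0.044,0.04,-0.012,0,0,-3.25],[0.044,0.04,-0.012,0,0,-3.25],[0.044,0.04,-0.012,0,0,-3.25],[0.044,0.04,-0.012,0,0,-3.25],[0.044,0.04,-0.012,0,0,-3.25],[0.044,0.04,-0.012,0,0,-3.25],[0.044,0.044,-0.012,0,0,-3.25]]]' 0
```

```text
clock: 1.15
tool_pos: [512.6, -175.1, 135.0]
tcp_rot: [3.141, 0.0, -0.146]
ft_force: [1.8, -1.0, -0.2]
gripper_width: -0.1
```

```bash
python3 -m handwheel '[[[0,0,-0.02,0,0,0],[0,0,-0.02,0,0,0],[0,0,-0.013,0,0,0],[0,0,-0.01,0,0,0],[0,0,-0.004,0,0,0],[0,0,0,0,0,0],[0,0,0,0,0,0],[0,0,0,0,0,0]]]' -
python3 - <<'E'
from h import *
import cv2
st=bot.get_state(); print(st['tool_pos'],st['ft_force']); i=bot.camera_info("wrist")
f=bot.grab_frame("wrist"); cv2.imwrite("pics/w1.png",f[:,:,::-1])
print(proj("wrist",[512.5,-174.5,56],i),proj("wrist",[505,-228,56],i),proj("wrist",[497,-282,56],i))
E
```

```text
clock: 2.15
tool_pos: [511.7, -176.8, 69.0]
tcp_rot: [3.141, -0.001, -0.144]
ft_force: [-0.3, 0.5, 0.2]
gripper_width: 0.1
[ 511.73854475 -176.76746976   69.02502107] [-0.32164257  0.45395129  0.16020991]
(np.float64(278.63700741255445), np.float64(262.29657562402934)) (np.float64(391.92302473646566), np.float64(261.7481856227178)) (np.float64(506.2789884685337), np.float64(262.0059008582474))
```

View pics/w1.png

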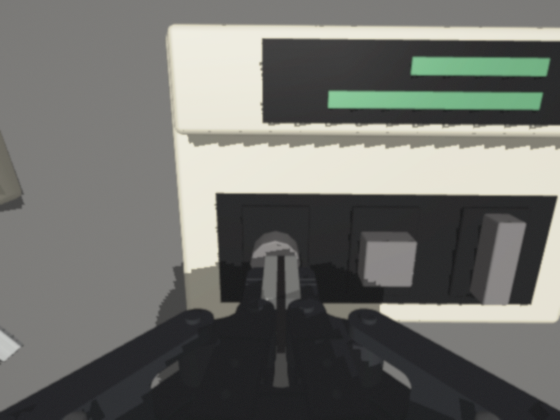

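The keys are round (276,257), square (388,260) and long (499,260); the fingertips (281,255) are over the round key, about 2 mm to the right. Pressing.

```bash
python3 -m handwheel '[[[0,0.0025,0,0,0,0],[0,0,-0.006,0,0,0],[0,0,-0.006,0,0,0],[0,0,-0.003,0,0,0],[0,0,-0.002,0,0,0],[0,0,-0.002,0,0,0],[0,0,0,0,0,0],[0,0,0,0,0,0]]]' -
```

```text
clock: 3.2
tool_pos: [511.4, -174.1, 50.0]
tcp_rot: [3.142, 0.0, -0.144]
ft_force: [-3.6, 1.2, 7.1]
gripper_width: 0.2
```

7 N, so the key is fully down. Next, the square key.

```bash
python3 -m handwheel '[[[0,0,0.02,0,0,0],[0,0,0.002,0,0,0],[-0.0037,-0.0267,0,0,0,0],[-0.0037,-0.0267,0,0,0,0],[0,0,-0.01,0,0,0],[0,0,-0.008,0,0,0],[0,0,-0.004,0,0,0],[0,0,0,0,0,0]]]' -
```

```text
clock: 4.2
tool_pos: [504.0, -227.1, 50.0]
tcp_rot: [3.141, 0.001, -0.143]
ft_force: [-4.9, 0.6, 7.7]
gripper_width: -0.1
```

```bash
python3 -m handwheel '[[[0,0,0,0,0,0],[0,0,0.02,0,0,0],[0,0,0.002,0,0,0],[-0.0037,-0.0265,0,0,0,0],[-0.0037,-0.0265,0,0,0,0],[0,0,0,0,0,0],[0,0,0,0,0,0],[0,0,0,0,0,0]]]' -; python3 - <<'E'
from h import *
import cv2
cv2.imwrite("pics/w2.png",bot.grab_frame("wrist")[:,:,::-1])
E
```

```text
clock: 5.2
tool_pos: [496.8, -279.5, 71.1]
tcp_rot: [-3.141, 0.0, -0.143]
ft_force: [0.2, 0.1, -0.3]
gripper_width: 0.0
```

View pics/w2.png

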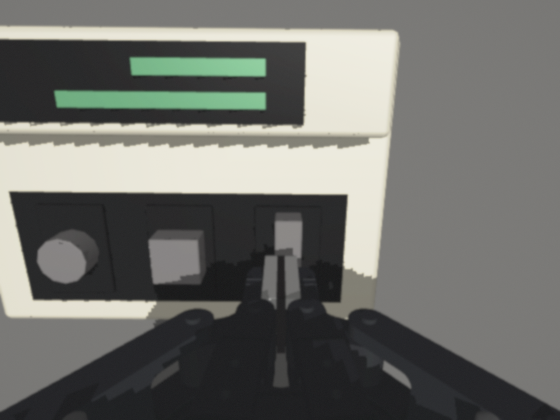

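The long key's centre is at column 288 with the fingers at 281, so shift 3 mm in −y and press.

```bash
python3 -m handwheel '[[[0,-0.003,0,0,0,0],[0,0,-0.007,0,0,0],[0,0,-0.006,0,0,0],[0,0,-0.004,0,0,0],[0,0,-0.003,0,0,0],[0,0,-0.0015,0,0,0],[0,0,0,0,0,0],[0,0,0,0,0,0]]]' -
```

```text
clock: 6.25
tool_pos: [496.7, -283.5, 50.3]
tcp_rot: [3.141, -0.0, -0.144]
ft_force: [-3.0, 2.1, 5.0]
gripper_width: -0.1
```

5 N, which is right at the limit. I'll press 1 mm deeper and hold to be sure, then lift.

```bash
python3 -m handwheel '[[[0,0,-0.001,0,0,0],[0,0,0,0,0,0],[0,0,0,0,0,0],[0,0,0,0,0,0],[0,0,0.03,0,0,0],[0,0,0.05,0,0,0],[0,0,0.04,0,0,0],[0,0.04,0.01,0,0,0]]]' -
python3 -m handwheel '[[[0,0.055,0,0,0,-0.5],[0,0.055,0,0,0,-0.5],[0,0.055,0,0,0,-0.5],[0,0.055,0,0,0,-0.5],[0,0.055,0,0,0,-0.5],[0,0.055,0,0,0,-0.5],[0,0.055,0,0,0,-0.5],[0,0.055,0,0,0,0]]]' 1
python3 -m handwheel '[[[-0.005,0.055,0,0,0,0],[-0.005,0.032,0,0,0,0],[0,0,0,0,0,0],[0,0,0,0,0,0],[0,0,0,0,0,0],[0,0,0,0,0,0],[0,0,0,0,0,0],[0,0,0,0,0,0]]]' -
python3 - <<'E'
from h import *
import cv2
st=bot.get_state(); i=bot.camera_info("wrist"); print(st['tool_pos'],st['tcp_rot'])
f=bot.grab_frame("wrist"); cv2.imwrite("pics/w3.png",f[:,:,::-1])
for X in ([488.5,303.6,69],[484,263.9,69],[394,303,65],[583.6,263.4,52],[486.3,283.8,69]): print(proj("wrist",X,i))
E
```

```text
clock: 7.25
tool_pos: [497.8, -245.4, 182.1]
tcp_rot: [3.139, -0.006, -0.147]
ft_force: [0.7, 1.5, -0.2]
gripper_width: 0.2
clock: 8.25
tool_pos: [496.8, 198.4, 178.8]
tcp_rot: [-3.141, -0.001, -0.205]
ft_force: [0.4, -0.9, 1.2]
gripper_width: 85.6
clock: 9.25
tool_pos: [486.8, 283.3, 179.1]
tcp_rot: [-3.142, -0.0, -0.205]
ft_force: [-0.3, -0.5, -0.0]
gripper_width: 85.6
[486.77344982 283.28046279 179.06203456] [-3.14157315e+00 -1.11392565e-04 -2.05461910e-01]
(np.float64(255.0658108229465), np.float64(207.19638172251254))
(np.float64(309.0590768945387), np.float64(202.38855435741263))
(np.float64(281.8293436992508), np.float64(312.5518667881275))
(np.float64(282.145204470999), np.float64(61.80362270922839))
(np.float64(281.9270681872671), np.float64(204.74710526329582))
```

View pics/w3.png

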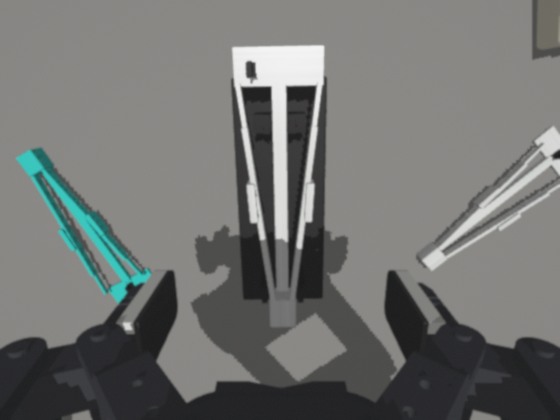

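The tweezers sit straight below: pads at (251,202) and (308,202), bar centre (279,66), heel (283,312), fin (250,69). Enlarging to measure the fin offset.

```bash
python3 - <<'E'
import cv2
t=cv2.imread("pics/w3.png")
cv2.imwrite("pics/w3a.png",cv2.resize(t[40:110,225:332],None,fx=7,fy=7,interpolation=cv2.INTER_CUBIC))
cv2.imwrite("pics/w3b.png",cv2.resize(t[170:235,235:325],None,fx=8,fy=8,interpolation=cv2.INTER_CUBIC))
E
```

```text
(no output)
```

View pics/w3a.png

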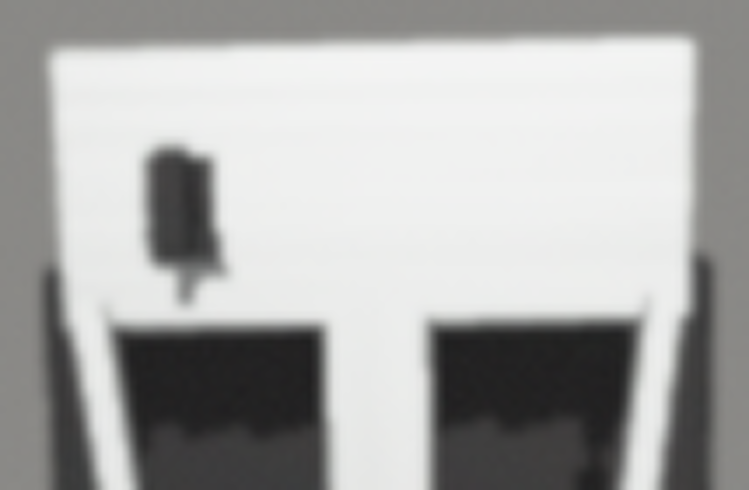

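View pics/w3b.png

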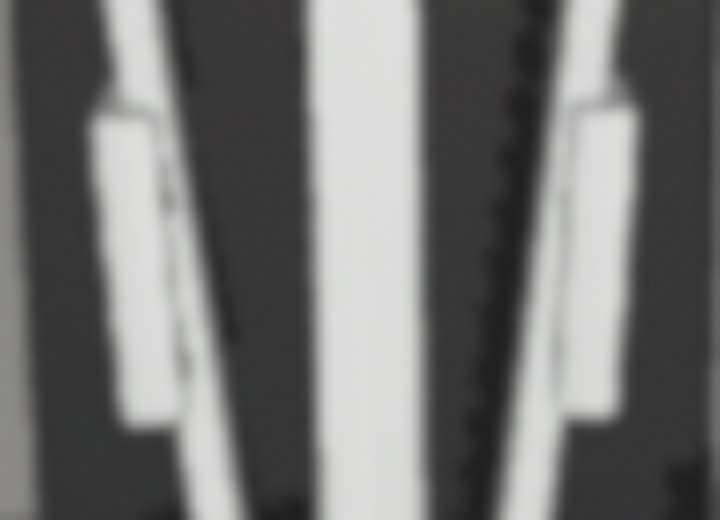

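Fin centre from the enlarged crop is about 20.1 mm left of the centre line (bar edges 58/693, fin top 147–179, fin base edge 190). Checking whether the wrist camera will still see the tips once gripped.

```bash
python3 - <<'E'
from h import *
i=bot.camera_info("wrist"); print(-i['R'].T@i['t'])
y=-.205;c,s=math.cos(y),math.sin(y)
for a,b,z in ((84,20,21),(95,20,21),(84,0,21),(84,28,21),(0,24,21)): print(proj("wrist",[486.8+a*c-b*s,283.3+a*s+b*c,179+z],i))
# tweezer geometry via wrist
p=[onz("wrist",q,z,i) for q,z in (((250.5,203),69),((308,203),69),((279.0,66),52),((283,312),65))]
for v in p: print(v)
print((p[0]+p[1])/2); d=p[2]-p[3]; print(math.atan2(d[1],d[0]))
E
```

```text
[561.7872301  269.31155769 321.03020649]
(np.float64(222.15928030910433), np.float64(69.93363609057386))
(np.float64(220.41528967093257), np.float64(31.749142035742807))
(np.float64(285.28727391618315), np.float64(69.90681142545165))
(np.float64(196.90584715797385), np.float64(69.94436690663099))
(np.float64(222.4121122776532), np.float64(302.1500702368361))
[492.30267603 306.23196655  69.        ]
[483.66722264 264.82065575  69.        ]
[581.32796432 266.2036796   52.        ]
[394.28601677 302.00619755  65.        ]
[487.98494934 285.52631115  69.        ]
-0.1891266891233458
```

```bash
python3 -m handwheel '[[[0.0005,0.001,-0.02,0,0,0.9],[0,0,-0.03,0,0,0],[0,0,-0.03,0,0,0],[0,0,-0.025,0,0,0],[0,0,-0.015,0,0,0],[0,0,-0.01,0,0,0],[0,0,-0.009,0,0,0],[0,0,0,0,0,0]]]' -
python3 - <<'E'
from h import *
import cv2
cv2.imwrite("pics/w4.png",bot.grab_frame("wrist")[:,:,::-1])
E
```

```text
clock: 10.3
tool_pos: [487.1, 284.4, 39.7]
tcp_rot: [3.141, 0.0, -0.189]
ft_force: [0.4, 0.4, 0.1]
gripper_width: 85.4
```

View pics/w4.png

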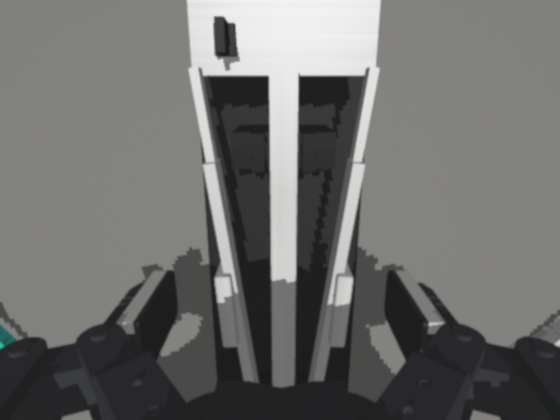

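Centred within about 1 mm, with the pads (226 and 342, rows 275–345) between the fingers. Closing to just past contact.

```bash
python3 -m handwheel '[[[0,-0.0008,0,0,0,0],[0,0,0,0,0,0],[0,0,0,0,0,0],[0,0,0,0,0,0],[0,0,0,0,0,0],[0,0,0,0,0,0],[0,0,0,0,0,0],[0,0,0,0,0,0]]]' 0.48
python3 - <<'E'
from h import *
import cv2
cv2.imwrite("pics/w5.png",bot.grab_frame("wrist")[:,:,::-1])
E
```

```text
clock: 11.35
tool_pos: [487.9, 283.7, 41.0]
tcp_rot: [-3.141, -0.002, -0.19]
ft_force: [0.2, -1.8, 5.9]
gripper_width: 41.5
```

View pics/w5.png

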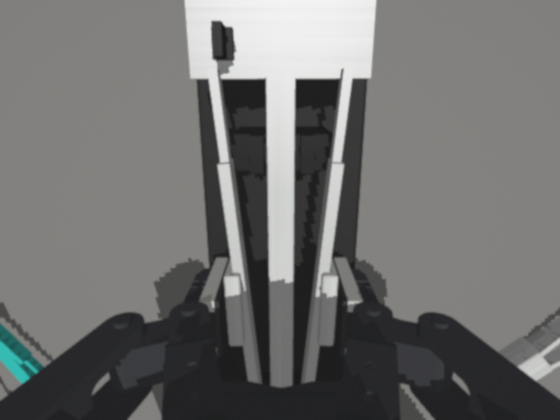

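Gripped at 41.5 mm: left tip (212,70), right tip (346,70), fin (217,40), slightly too open still. Lifting.

```bash
python3 -m handwheel '[[[0,0,0.003,0,0,0],[0,0,0.006,0,0,0],[0,0,0.01,0,0,0],[0,0,0.012,0,0,0],[0,0,0.012,0,0,0],[0,0,0.012,0,0,0],[0,0,0.008,0,0,0],[0,0,0.004,0,0,0]]]' 0.47
python3 -m handwheel '[[[0,0,0,0,0,0],[0,0,0,0,0,0],[0,0,0,0,0,0],[0,0,0,0,0,0],[0,0,0,0,0,0],[0,0,0,0,0,0],[0,0,0,0,0,0],[0,0,0,0,0,0]]]' -
python3 - <<'E'
from h import *
import cv2
i=bot.camera_info("wrist");print(bot.get_state()['ft_force'])
f=bot.grab_frame("wrist")[:,:,::-1];cv2.imwrite("pics/w6.png",f)
cv2.imwrite("pics/w6a.png",cv2.resize(f[0:110,170:390],None,fx=3.6,fy=3.6,interpolation=cv2.INTER_CUBIC))
E
```

```text
clock: 12.4
tool_pos: [487.3, 283.8, 107.6]
tcp_rot: [-3.141, -0.001, -0.189]
ft_force: [0.0, -0.1, -1.0]
gripper_width: 40.5
clock: 13.4
tool_pos: [487.2, 283.7, 107.0]
tcp_rot: [3.142, -0.0, -0.189]
ft_force: [-0.6, -0.8, -1.2]
gripper_width: 40.1
[-0.57671659 -0.8119024  -1.18411363]
```

View pics/w6.png

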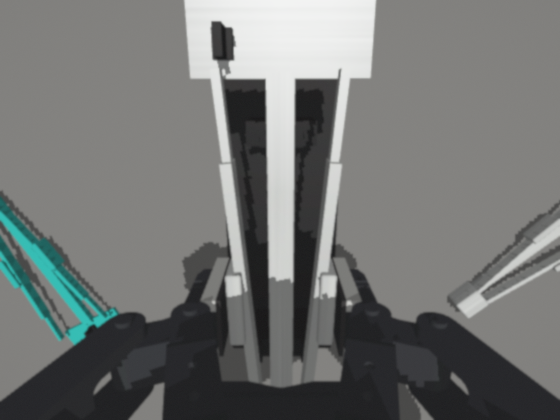

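View pics/w6a.png

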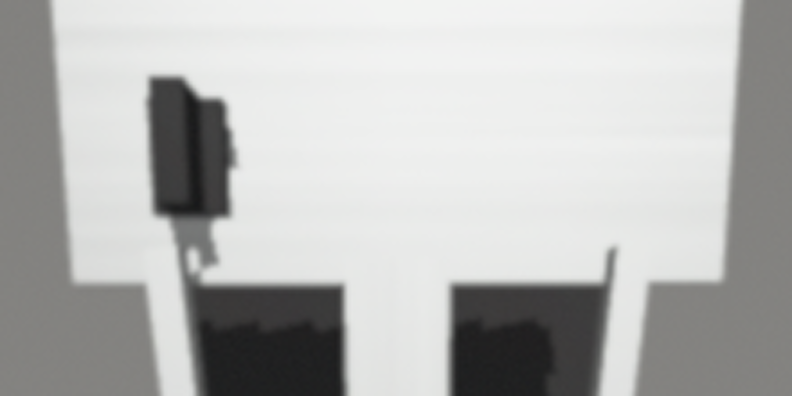

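The tweezers are lifted (about 1 N of weight) and level. In the crop the left tip centre is at 164 and the right at 633, with the fin's near face at about 171.5, so the tip is roughly 0.8 mm too wide. 0.46 should correct that. Carrying them to the pod.

```bash
python3 -m handwheel '[[[0.001,-0.01,0,0,0,0],[0.002,-0.02,0,0,0,0],[0.003,-0.03,0,0,0,0],[0.003,-0.035,0,0,0,0],[0.003,-0.035,0,0,0,0],[0.003,-0.035,0,0,0,0],[0.003,-0.03,0,0,0,0],[0.002,-0.025,0,0,0,0]]]' 0.46
python3 -m handwheel '[[[0.002,-0.018,-0.005,0,0,0],[0.001,-0.01,-0.01,0,0,0],[0,-0.004,-0.01,0,0,0],[0,0,-0.008,0,0,0],[0,0,-0.006,0,0,0],[0,0,-0.004,0,0,0],[0,0,0,0,0,0],[0,0,0,0,0,0]]]' -
python3 - <<'E'
from h import *
import cv2
f=bot.grab_frame("wrist")[:,:,::-1];cv2.imwrite("pics/w7.png",f)
cv2.imwrite("pics/w7a.png",cv2.resize(f[0:110,170:390],None,fx=3.6,fy=3.6,interpolation=cv2.INTER_CUBIC))
f=bot.grab_frame("top")[:,:,::-1];cv2.imwrite("pics/t7.png",f)
cv2.imwrite("pics/t7a.png",cv2.resize(f[140:260,220:380],None,fx=5,fy=5,interpolation=cv2.INTER_CUBIC))
f=bot.grab_frame("scene")[:,:,::-1];cv2.imwrite("pics/s7.png",f)
cv2.imwrite("pics/s7a.png",cv2.resize(f[190:300,210:370],None,fx=5,fy=5,interpolation=cv2.INTER_CUBIC))
E
```

```text
clock: 14.45
tool_pos: [506.9, 61.2, 107.1]
tcp_rot: [3.141, -0.0, -0.191]
ft_force: [-0.1, -1.0, -0.7]
gripper_width: 39.1
clock: 15.45
tool_pos: [510.4, 31.8, 64.3]
tcp_rot: [-3.142, -0.001, -0.189]
ft_force: [0.6, -0.4, -0.7]
gripper_width: 39.6
```

View pics/w7.png

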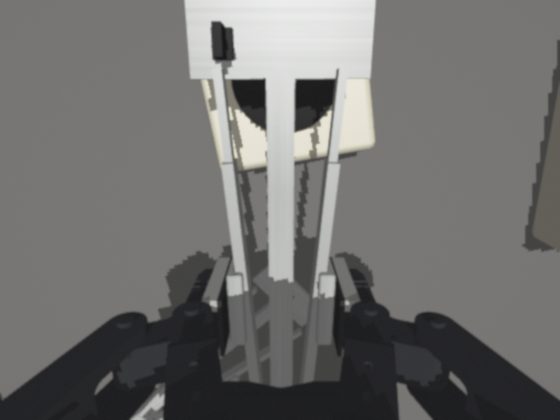

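View pics/w7a.png

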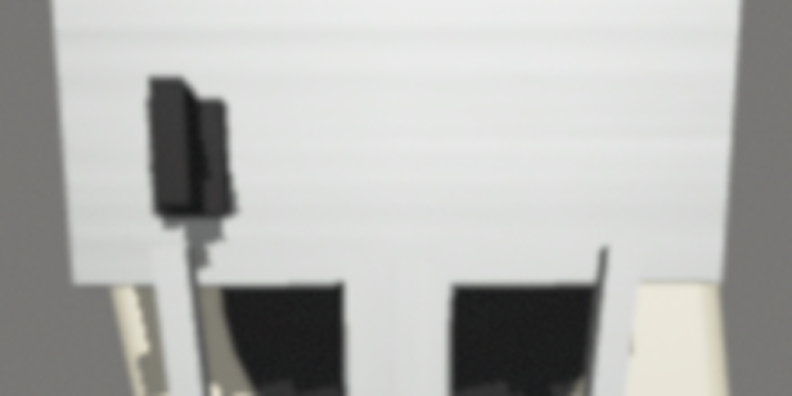

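View pics/t7a.png

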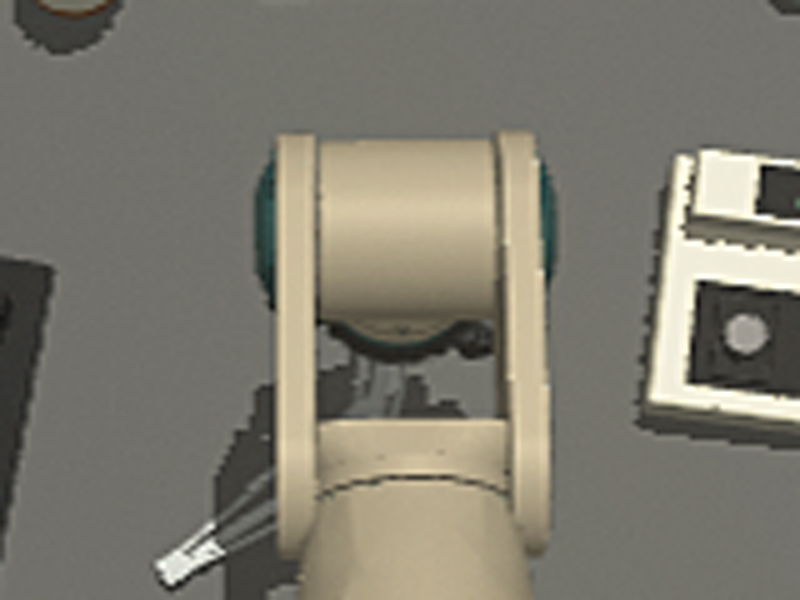

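View pics/s7a.png

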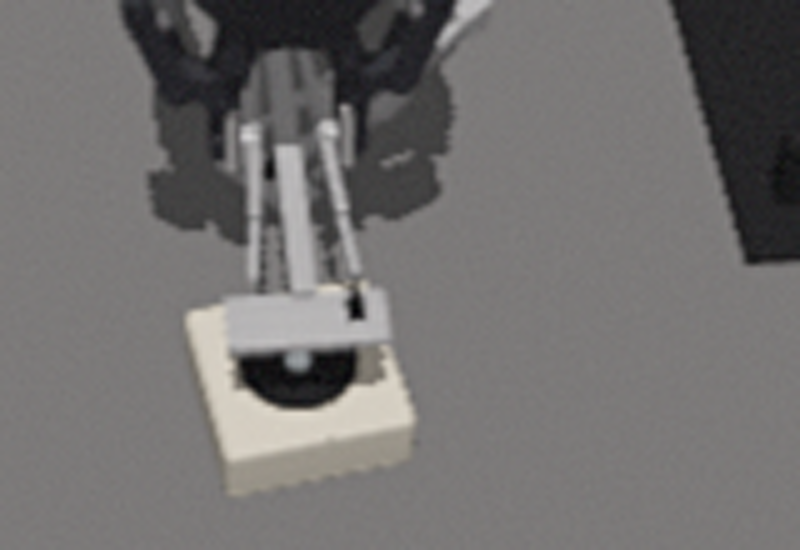

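The tip (153–187, centre 170) now lines up with the fin's near face (about 171.5, extrapolated to 173). The scene view shows the bar over the pod. Checking the horizontal centring.

```bash
python3 - <<'E'
from h import *
np.set_printoptions(precision=1,suppress=True)
st=bot.get_state();i=bot.camera_info("wrist");p=st['tool_pos'];y=st['tcp_rot'][2];c,s=math.cos(y),math.sin(y)
print(p)
# window near edge seen at wrist (283,132): its centre lies 25mm further along -image-down dir
e=onz("wrist",(283,132.5),32,i);print("edge",e,"centre",e+25*np.array([c,s,0]))
# tips in wrist rows 69, z=tcp+20
z=p[2]+20
L=onz("wrist",(217,69),z,i);R=onz("wrist",(343,69),z,i);print("tipmid wrist",(L+R)/2,np.linalg.norm(L-R))
print("tipmid by kin",p+[84*c,84*s,20])
def sc(u): return [(u[0]+.5)/5-.5+210,(u[1]+.5)/5-.5+190]
for zz in (z,): print("scene tips",(onz("scene",sc((250,285)),zz)+onz("scene",sc((355,277)),zz))/2, "win",onz("scene",sc((298,361)),32))
E
```

```text
[510.4  31.7  64.3]
edge [568.8  20.8  32. ] centre [593.3  16.1  32. ]
tipmid wrist [593.6  17.4  84.3] 40.225731614958136
tipmid by kin [592.9  15.9  84.3]
scene tips [593.6  14.8  84.3] win [591.7  14.   32. ]
```

Tip mid is within about 2 mm of the window centre in every view, and the tip half-separation of 20.1 mm equals the fin offset. Lowering 7 mm to mid-band and holding.

```bash
python3 -m handwheel '[[[0,0,-0.002,0,0,0],[0,0,-0.002,0,0,0],[0,0,-0.002,0,0,0],[0,0,-0.001,0,0,0],[0,0,0,0,0,0],[0,0,0,0,0,0],[0,0,0,0,0,0],[0,0,0,0,0,0]]]' -
for k in 1 2 3; do python3 -m handwheel '[[[0,0,0,0,0,0],[0,0,0,0,0,0],[0,0,0,0,0,0],[0,0,0,0,0,0],[0,0,0,0,0,0],[0,0,0,0,0,0],[0,0,0,0,0,0],[0,0,0,0,0,0]]]' -; done
python3 - <<'E'
from h import *
import cv2
f=bot.grab_frame("wrist")[:,:,::-1]
cv2.imwrite("pics/w8a.png",cv2.resize(f[0:110,170:390],None,fx=3.6,fy=3.6,interpolation=cv2.INTER_CUBIC))
f=bot.grab_frame("scene")[:,:,::-1];cv2.imwrite("pics/s8.png",f)
E
```

```text
clock: 16.6
tool_pos: [510.2, 31.7, 57.1]
tcp_rot: [3.142, -0.0, -0.189]
ft_force: [-1.1, -0.2, -0.6]
gripper_width: 39.3
clock: 17.6
tool_pos: [510.2, 31.7, 57.0]
tcp_rot: [3.142, 0.0, -0.189]
ft_force: [-0.4, -0.8, -0.5]
gripper_width: 39.6
clock: 18.6
tool_pos: [510.2, 31.7, 57.0]
tcp_rot: [3.141, 0.0, -0.189]
ft_force: [0.3, -0.2, -1.8]
gripper_width: 39.3
clock: 19.6
tool_pos: [510.2, 31.7, 57.0]
tcp_rot: [3.141, 0.0, -0.189]
ft_force: [-0.2, 0.9, -0.7]
gripper_width: 39.4
```

View pics/w8a.png

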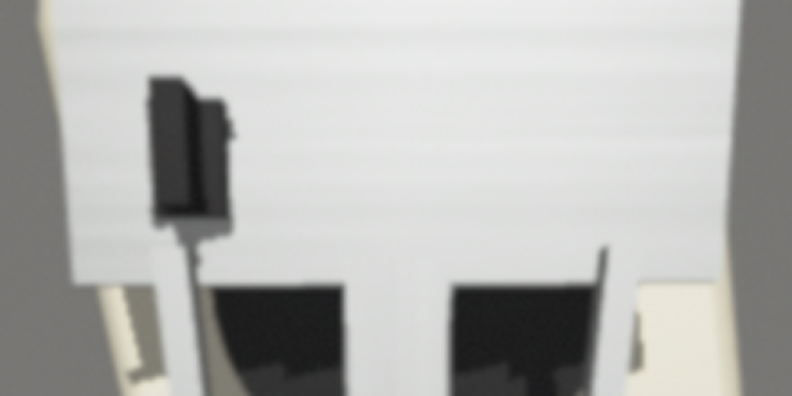

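View pics/s8.png

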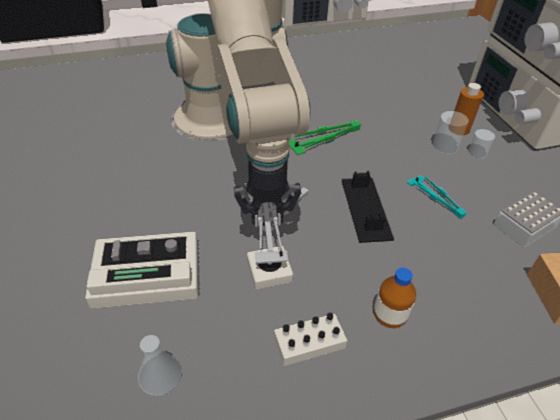

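The tweezers are steady over the pod, with the left tip (crop 170) pointing at the fin (171–173), a gap of about 45 mm above the window, and the bystanders unmoved. They have been held there for over 3 s, so I'm handing in.

```bash
python3 -c "
from plant import bot
bot.finish_job(); print(bot.get_state()['tool_pos'],bot.get_state()['gripper_width'])"
```

```text
the job is handed in; nothing more can be done
the job is handed in; nothing more can be done
```

I pressed the round, square and long keys in that order. I then lifted the larger grey tweezers out of the stand and held them level over the reading pod's window. They were squeezed to the fin and held there for about 3.5 s before I handed the job in at about 20 s. No verdict was reported.

- **Keys:** The round and square keys read 7–8 N and the tool reached the fully-down height (z 50 mm). The long key first read only 5 N, right at the limit, so I pressed it 1 mm deeper and held. I took no force reading at that deeper press.
- **Position:** The point between the tips is within about 2 mm of the window centre sideways and about 45 mm above it.
- **Gap:** The left tip lines up with the fin to within about 0.3 mm in the wrist picture, at a finger opening of 39.4 mm. The width formula gave 39.25 mm, a 0.15 mm difference.
- **Surroundings:** Wrist force matched the tweezers' weight (about 1 N), and the bottle, flask and tray look unmoved. The top camera's view of the tips was blocked by the arm, so this rests on the wrist and scene cameras.

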